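# Depth check of a slanted bore with a hand-held depth gauge

## Robot

A 6-joint arm with a two-finger parallel gripper is mounted at the origin on a cart in front of the work surface, level with it; the furniture and walls round the work are solid. World frame = base frame: x ahead of the robot, y to its left, z up, the work surface at z = 0. Lengths are in m, angles in rad, forces in N, time in s.
With the tool pointing down it reaches from about 0.3 to 0.775 m from the base axis. Payload 14.6 kg.
Tool frame: the origin (TCP) lies at the very end of the fingers, on their centre line; the grasp point (between the pads) lies 19 mm behind it (ctrl.grasp_offset is the distance from the TCP to the grasp point, in m); z points along the fingers, y is the line along which they close (so a half turn about z gives the same grasp; the last joint's range is limited). The gripper opens to 94 mm and grips with 3 to 60 N. Pads are 16 mm wide; open, the fingers measure 119 mm over their backs; the gripper's body (75 mm by 177 mm) begins 78 mm behind the grasp point.
Start: joints at [-1.224, 0.3, 1.521, -0, 1.321, -0.067], TCP at [0.221, -0.504, 0.205] pointing down, gripper open.
Joint ranges: [-3.03, 3.03], [-0.79, 2.21], [0.23, 2.52], [-1.04, 4.18], [0, 3.07], [-2.55, 2.55]. Speed limits (rad/s): [2.22, 2.22, 2.57, 3.14, 3.14, 3.14].

## Interface

Orientations are given as [roll, pitch, yaw] about the fixed x, y, z axes, in that order (R = Rz(yaw) Ry(pitch) Rx(roll)).
In Python, from station import ctrl gives the robot as it stands.
- The arm moves only by the tool step_arm, never from a script. Its argument "plan" is a list that holds one entry, the list of rows, each a list of 6 numbers: the shift along the tool's x, y, z in units of 30 mm (1.0 is 30 mm), then the turn, a rotation vector about the tool's x, y, z in units of 6 degrees (1.0 is 6 degrees). In form: [[[dx, dy, dz, wx, wy, wz], ...]]. A call has 1 to 8 rows; each row is the pose to reach, as a shift and turn from the pose commanded when the call began, along the tool's axes at that moment; what a row does not reach only later rows make up. A row lasts 1/12 s, in which the tool goes at most 41.7 mm and 7.16 degrees, less where a joint would pass 70% of its speed; a pose out of reach is approached as far as the arm can. A call with a gripper value outside its range is refused whole. "grip" is the opening, from 0 (shut) to 1 (fully open), set as the call begins (left out, the last holds). The fingers move at their own pace and stop on an object; "squeeze" is the grip in N (left out, the last holds). Time passes only in rows, so rows that repeat a pose let the fingers close. It gives the time, the measured TCP pose, the force, the opening and the grip force at its end, in the units of the state.
- ctrl.get_obs(): the state, without advancing time (a new reading comes with each control period).
- ctrl.camera(name): name is "scene" or "side" or "wrist"; returns the picture (480x640x3 uint8, red, green, blue); there is no depth.
- ctrl.camera_model(name): a dict with "intrinsics" (3x3 intrinsics, pixels), "k1" (the pictures are not rectified: a ray, as slopes to the right and down, at radius r is drawn at 1 + k1 r^2 times it, then the intrinsics apply), "R" (3x3) and "t" (3): a world point X has camera coordinates R X + t; the wrist camera has in their place "tool_from_camera" (4x4, takes a point from camera to tool coordinates, whose origin is the TCP and whose axes are the flange's). Camera axes: x right, y down, z forward; pixel columns grow to the right and rows downward; lengths in m; the calibration is good to about 2 mm. A picture is of the moment at which its call begins: read the wrist's pose just before it. camera_model takes no time and is no camera call.
- ctrl.hand_in(): hands the job in; it is judged then, once.
Trained networks look in the newest picture that a camera, given by its name, has taken for a name from the list of things; names that differ only in an ending like _2 or _b are one class to them, and where a whole thing is asked for, a point or a joint stands for the part that bears it (a point fixed in the world has none). Each returns a list of dicts, best first, with "confidence" (0 to 1); they miss things now and then, are a little off and sometimes report something else, mostly with a low value. They report only what shows in the picture. A call takes as long as a camera call.
- ctrl.masks_of(query, camera): "pixels" (480x640 bool, what is visible of it) and "at" ([column, row] in pixels, amid what is visible of it).
- ctrl.place_of(query, camera): "at" ([column, row] in pixels: a listed point, or the origin of a listed thing).
The state is a dict: "time_s": time; "qpos": joint angles; "joint_vel": joint speeds; "tau": joint torques, N m; "ee_pos": TCP position; "eef_rot": TCP orientation; "force": force on the tool from outside, world axes, zero at the start; "moment": the same for the moment, N m; "grip_width": finger opening in m; "grip_force": force on a finger pad.
Only numpy, scipy, OpenCV 4.12 (cv2) and the standard library are available. Lean on these libraries where they do the work, as an engineer would, in place of code of your own. Each camera call takes 0.05 s, during which the arm holds its last target. There are 200 camera calls.

## Task

Check the depth of the ringed bore in the casting clamped in the bench vice: take the digital depth gauge out of its wooden stand and first prove its zero, holding its foot flat on the middle of the small granite flat with a light push of about 10 N for a second, so that the plunger is pressed in level with the foot. Then set the foot squarely over the ringed bore, the plunger down in the bore and the foot lying flat on the slanted face, again with a light push of about 10 N, and finish like that: the program ends with the gripper still holding the gauge on the bore for the reading. Set it down slowly and never press it hard, and leave the loose things on the bench where they lie.

Things in the scene. Friction and masses are not known exactly. Their poses are not given: they have to be found in the camera images.
- gauge: digital depth gauge, about 0.25 kg, upright in the wooden stand. Origin: centre of the underside of its steel foot; z up along the stem, y along the foot, round display towards -x. Foot 18 (x) by 62 (y) by 8 mm thick; thin stem z = 8 to 40 mm; dark case 28 (x) by 46 (y) mm, z = 40 to 102 mm; cap up to z = 112 mm
- gauge_grip (a point): where to take the gauge: on its z axis, 78 mm above its foot's underside, inside the case; axes as the gauge's. Fingers point along -z and close along y, on the two flat sides 46 mm apart
- plunger (a joint): the gauge's spring plunger on its z axis, tip 6.4 mm thick; m: 0 = fully out (as in the stand), tip 25 mm below the foot; 0.025 = pressed in level with the foot; 0.010 = foot flat over the ringed bore, tip on its bottom. Spring 1.2 N at 0 to 2.2 N at 0.025
- gauge_stand: fixed wooden block, 46 (x) by 88 (y) by 42 mm high; its pocket, 6 mm deep, holds the gauge's foot with 2 mm play; seat 36 mm above its origin (centre of the underside), gauge y along stand y. Lift the gauge straight up over 35 mm before moving sideways. Stand and granite flat stand one left of the vice, one right of it, either way round
- setting_block: granite flat: fixed dark grey stone block, 70 mm (x) by 98 mm (y), 28 mm high, with a level top. Origin: centre of its underside; z up
- setting_top (a point): centre of the granite flat's top face; axes as the block's
- casting: dark casting fixed in the blue bench vice; bright slanted face on top, 48 (x) by 88 (y) mm, 133 mm above the bench. Origin: centre of that face; z its outward normal, leaning 20 degrees from vertical towards the vice's spindle (to the robot); y level along the face. Two blind bores square to the face: the ringed one, and a 9 mm one 38 mm from it along -y (not to be checked)
- bore (a point): centre of the mouth of the ringed bore, in the plane of the slanted face, at y = +12 mm on it; axes as the casting's (z out of the bore, square to the face). Bore 16 mm in diameter, 15 mm deep; a black marker line rings it at 25 mm diameter.
- tape_roll: loose yellow roll of tape, 68 mm across, 19 mm high, lying at the right end of the bench; origin at the centre of its underside
- spanner: loose open-ended spanner, 178 mm long, 5 mm thick, lying at the front left; origin at the middle of its underside
- marker: loose white paint marker, 136 mm long, 13 mm wide, beside the spanner; origin at the middle of its underside
- gear_a: loose spur gear, 60 mm across, 22 mm high, lying on the left; origin at the centre of its underside
- bearing_c: loose ball bearing, 44 mm across, 13 mm high, left of the vice; origin at the centre of its underside
- knob_b: loose black star knob with its stud up, 38 mm across, 43 mm high, between toggle clamp and assortment case; origin at the centre of its underside
- fitting_g: loose brass hose tail, 40 mm long, 19 mm high, right of the vice; origin at the middle of its underside

How it is judged:
By the outcome, as a careful person would: the job done as asked, in the order asked, and still so for the second after the job is handed in, while the arm keeps its last pose, push and grip.
It also fails if it takes over 53 s, if anything falls off the work surface, if the arm or the gripper's body presses on something with over 40 N, if the wrist force passes 120 N, or if a joint passes its speed limit or range.

## Working session

There is one attempt and no reset: what is moved stays moved. The work goes in short steps, Python scripts to look and compute and a tool call to move; the robot and the scene stay as the last step left them, time stands still between calls to the robot, and variables do not carry over. Pictures are saved under pics/ and viewed, at most 10 in all, crops included, and the job is handed in when it is done.

Besides the shell and the picture viewer there is one more tool, called after "Request:" as name(argument=value, ...), one argument or row to a line, values as JSON. step_arm: Moves the arm, as the interface text tells. Its arguments: {"type":"object","properties":{"plan":{"type":"array","items":{"type":"array","items":{"type":"array","items":{"type":"number"}}}},"grip":{"type":"number"},"squeeze":{"type":"number"}},"required":["plan"]}

```bash
ls; mkdir -p pics
cat > h.py <<'E'
import numpy as np, cv2
from station import ctrl
from scipy.spatial.transform import Rotation as Rn
def rpy(e): return Rn.from_euler('xyz',e).as_matrix()
def cam(name,obs=None):
    m=ctrl.camera_model(name); K=np.array(m['intrinsics']); k1=m['k1']
    if 'R' in m: R=np.array(m['R']);t=np.array(m['t'])
    else:
        o=obs or ctrl.get_obs(); T=np.eye(4);T[:3,:3]=rpy(o['eef_rot']);T[:3,3]=o['ee_pos']
        C=np.linalg.inv(T@np.array(m['tool_from_camera']));R=C[:3,:3];t=C[:3,3]
    return K,k1,R,t
def proj(c,X):
    K,k1,R,t=c; p=np.atleast_2d(X)@R.T+t; s=p[:,:2]/p[:,2:]; s=s*(1+k1*(s**2).sum(1,keepdims=True))
    return s@K[:2,:2].T+K[:2,2]
def ray(c,px):
    K,k1,R,t=c
    s=cv2.undistortPoints(np.array([[px]],float),K,np.array([k1,0,0,0.]))[0,0] if 1 else 0
    # model: drawn = s(1+k1 r^2) same as opencv
    d=R.T@np.array([s[0],s[1],1]); return -R.T@t, d/np.linalg.norm(d)
def tri(rs):
    A=sum(np.eye(3)-np.outer(d,d) for o,d in rs);b=sum((np.eye(3)-np.outer(d,d))@o for o,d in rs)
    X=np.linalg.solve(A,b); return X,[np.linalg.norm((np.eye(3)-np.outer(d,d))@(X-o))*1e3 for o,d in rs]
def onz(r,z): o,d=r; return o+d*(z-o[2])/d[2]
E
cat > a.py <<'E'
from h import *
np.set_printoptions(precision=4,suppress=True)
ims={n:ctrl.camera(n) for n in('scene','side')}
for n in ims: cv2.imwrite(f'pics/{n}0.png',ims[n][:,:,::-1])
C={n:cam(n) for n in ims}
for q in['gauge','gauge_grip','gauge_stand','setting_top','setting_block','casting','bore']:
    rs=[]
    for n in ims:
        r=ctrl.place_of(q,n)
        print(q,n,[(np.round(x['at'],1),round(x['confidence'],2)) for x in r[:3]])
        if r: rs.append(ray(C[n],r[0]['at']))
    if len(rs)==2: print('   ',*tri(rs))
print(ctrl.get_obs())
E
python3 a.py
```

```text
pics
gauge scene [(array([355.8, 235.7]), 0.59)]
gauge side [(array([315.6, 252.2]), 0.73), (array([298.7, 211.8]), 0.58)]
    [0.4584 0.0226 0.0411] [np.float64(40.52605057021514), np.float64(40.52605057021516)]
gauge_grip scene [(array([358.7, 204.8]), 0.75)]
gauge_grip side [(array([300.8, 182.5]), 0.69)]
    [ 0.4908 -0.0575  0.114 ] [np.float64(0.4445924451743052), np.float64(0.4445924451743049)]
gauge_stand scene [(array([351.9, 252.9]), 0.59)]
gauge_stand side [(array([300. , 228.2]), 0.64)]
    [ 0.4973 -0.0489 -0.0023] [np.float64(1.3082079990328077), np.float64(1.3082079990326918)]
setting_top scene [(array([210.7, 319.5]), 0.77), (array([320.4, 269.9]), 0.54)]
setting_top side [(array([320.1, 365.5]), 0.83)]
    [0.4742 0.338  0.0209] [np.float64(3.4877206592671586), np.float64(3.4877206592671994)]
setting_block scene [(array([209.5, 333.2]), 0.77), (array([352.9, 254.2]), 0.41)]
setting_block side [(array([323.1, 383. ]), 0.81)]
    [ 0.4707  0.3486 -0.0043] [np.float64(0.12036567857888957), np.float64(0.12036567857880942)]
casting scene [(array([277.5, 229.6]), 0.76), (a
[... 172 characters left out ...]
ne [(array([274. , 234.2]), 0.93), (array([318.1, 362.8]), 0.65)]
bore side [(array([232.1, 288.6]), 0.73), (array([316. , 252.3]), 0.55)]
    [0.6279 0.1024 0.0203] [np.float64(34.79238523197419), np.float64(34.792385231973995)]
{'time_s': 0.8, 'qpos': array([-1.2236,  0.2999,  1.521 , -0.    ,  1.3207, -0.0666]), 'joint_vel': array([-0.0006,  0.0005, -0.0009, -0.0029, -0.0018,  0.    ]), 'tau': array([  0.0022, -53.1626, -35.2901,   0.071 ,   0.0213,  -0.    ]), 'ee_pos': array([ 0.2211, -0.5036,  0.2055]), 'eef_rot': array([3.1416, 0.    , 0.4138]), 'force': array([0.5512, 0.7737, 0.7821]), 'moment': array([-0.0144, -0.0094, -0.0054]), 'grip_force': 0.0, 'grip_width': 0.09374193678584136}
```

View pics/scene0.png

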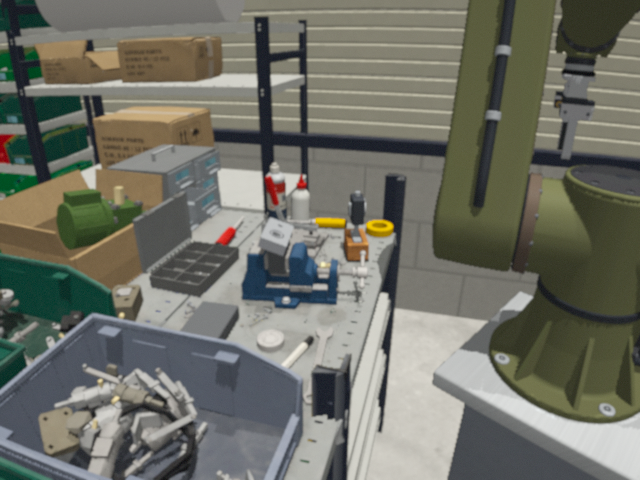

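View pics/side0.png

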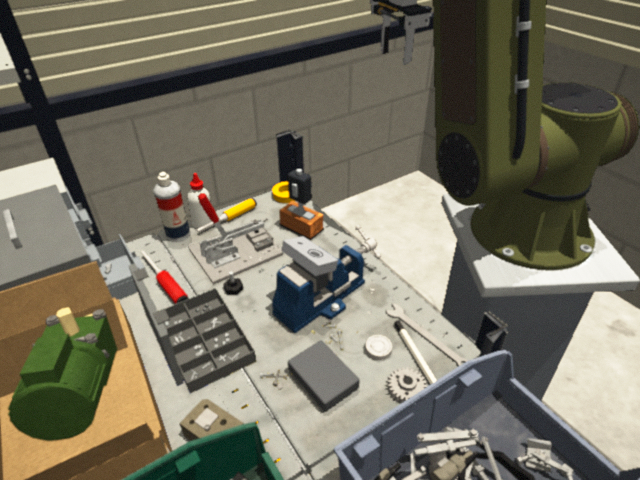

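The scene view shows the gauge at (357,205) in its orange stand, with the casting face at (277,235) and the granite at (212,322). The side view agrees: gauge (300,185), granite (323,373), face (310,254). The next step is wrist views.

```bash
cat >> h.py <<'E'
np.set_printoptions(precision=4,suppress=True)
def row(pos,R,frm=None):
    o=ctrl.get_obs() if frm is None else frm
    R0=rpy(o['eef_rot']);d=R0.T@(np.array(pos)-o['ee_pos'])/0.03
    w=np.degrees(Rn.from_matrix(R0.T@R).as_rotvec())/6
    return np.round(np.r_[d,w],3)
def down(yaw): return rpy([np.pi,0,yaw])
E
python3 - <<'E'
from h import *
m=ctrl.camera_model('wrist');print(m)
C=cam('scene');D=cam('side')
print('scene cam',-C[2].T@C[3],'side',-D[2].T@D[3])
for y in (0,np.pi/2,-np.pi/2): print(y,row([0.42,-0.06,0.33],down(y)))
# project hypothetic bore in scene/side
print(tri([ray(C,(274,234.2)),ray(D,(316,252.3))]))
print(tri([ray(C,(274,234.2)),ray(D,(309.9,254.5))]))
E
```

```text
{'intrinsics': array([[406.99  ,   0.    , 318.2684],
       [  0.    , 406.99  , 241.238 ],
       [  0.    ,   0.    ,   1.    ]]), 'k1': 0.02278549762545687, 'tool_from_camera': array([[-0.0006, -0.9575, -0.2883,  0.0843],
       [ 1.    , -0.0006, -0.0002,  0.0004],
       [-0.    , -0.2883,  0.9575, -0.179 ],
       [ 0.    ,  0.    ,  0.    ,  1.    ]])}
scene cam [-0.0943  0.6404  0.4651] side [0.4935 0.8045 0.6676]
0 [ 12.014 -10.872  -4.152   0.      0.      3.952]
1.5707963267948966 [ 12.014 -10.872  -4.152  -0.      0.    -11.048]
-1.5707963267948966 [ 12.014 -10.872  -4.152   0.      0.     18.952]
(array([0.4717, 0.1943, 0.1344]), [np.float64(2.4043030722932426), np.float64(2.4043030722932395)])
(array([0.4817, 0.1878, 0.1271]), [np.float64(0.43996249723205283), np.float64(0.4399624972321548)])
```

Run:
```python
from h import *
C=cam('scene');D=cam('side')
print(tri([ray(C,(396,178)),ray(D,(290,135))]))
print('tape',onz(ray(D,(282,190)),0.02),onz(ray(C,(380,228)),0.02))
print('posttop?',tri([ray(C,(340,372)),ray(D,(490,320))]))
print(row([0.50,-0.06,0.31],down(0)),row([0.30,-0.35,0.35],down(0)))
```

```text
(array([ 0.5108, -0.2209,  0.1367]), [np.float64(1.9832491090653868), np.float64(1.9832491090654827)])
tape [ 0.5362 -0.1736  0.02  ] [ 0.5077 -0.1629  0.02  ]
posttop? (array([0.2017, 0.3056, 0.0657]), [np.float64(7.325837506156638), np.float64(7.325837506156629)])
[14.456 -9.8   -3.485  0.     0.     3.952] [ 4.465 -3.63  -4.818  0.     0.     3.952]
```

Request:
step_arm(
  plan=[
    [[1,-0.7,-1.4,0,0,1],[2.2,-1.5,-2.5,0,0,2],[3.4,-2.3,-3.5,0,0,3],[4.7,-3.1,-3.5,0,0,3.95],[6,-4,-3.5,0,0,3.95],[7.2,-4.8,-3.5,0,0,3.95],[8.4,-5.6,-3.5,0,0,3.95],[9.5,-6.4,-3.5,0,0,3.95]],
  ],
  grip=1,
)

```text
time_s: 1.47
ee_pos: [0.3823, -0.2493, 0.3102]
eef_rot: [3.141, -0.001, -0.0]
force: [0.2, -0.3, -0.1]
grip_width: 0.0941
grip_force: 0.0
```

Run:
```python
from h import *
print(row([0.48,-0.06,0.31],down(0)))
```

```text
[ 3.255 -6.311  0.006  0.006 -0.008 -0.002]
```

Request:
step_arm(
  plan=[
    [[0.5,-1,0,0,0,0],[1,-2,0,0,0,0],[1.6,-3.1,0,0,0,0],[2.2,-4.2,0,0,0,0],[2.8,-5.3,0,0,0,0],[3.3,-6.3,0,0,0,0],[3.3,-6.3,0,0,0,0],[3.3,-6.3,0,0,0,0]],
  ],
)

```text
time_s: 2.13
ee_pos: [0.4809, -0.0609, 0.3095]
eef_rot: [-3.142, 0.0, 0.003]
force: [-0.0, -0.8, 0.4]
grip_width: 0.0937
grip_force: 0.0
```

```bash
cat > look.py <<'E'
import sys
from h import *
def look(tag,qs):
    o=ctrl.get_obs(); im=ctrl.camera('wrist'); c=cam('wrist',o)
    cv2.imwrite(f'pics/{tag}.png',im[:,:,::-1])
    import pickle; pickle.dump(c,open(f'{tag}.pkl','wb'))
    for q in qs:
        r=ctrl.place_of(q,'wrist'); print(q,[(np.round(x['at'],1),round(x['confidence'],2)) for x in r[:3]])
    print('vel',np.abs(o['joint_vel']).max())
if __name__=='__main__': look(sys.argv[1],sys.argv[2:])
E
python3 look.py w1 gauge gauge_grip gauge_stand bore casting
```

```text
gauge [(array([309.1, 185.4]), 0.66), (array([141.3,  54.7]), 0.54)]
gauge_grip [(array([309.2, 202.9]), 0.85), (array([141.2,  55.4]), 0.53)]
gauge_stand [(array([310. , 181.4]), 0.84)]
bore [(array([ 36.3, 222.3]), 0.81)]
casting [(array([ 44.8, 216.9]), 0.6)]
vel 0.05145589108164689
```

View pics/w1.png

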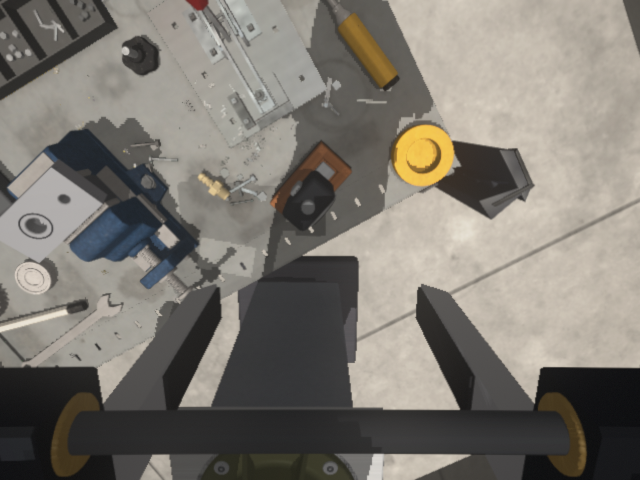

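The wrist view shows the gauge at (309,200) in its stand, turned about 41°. The ringed bore is at (36,224) and the plain one at (64,199), so the casting is turned similarly.

Run:
```python
from h import *
import pickle
W=pickle.load(open('w1.pkl','rb'));C=cam('scene');D=cam('side')
g=tri([ray(W,(309.2,202.9)),ray(C,(358.7,204.8)),ray(D,(300.8,182.5))]);print(g)
print('foot stand',tri([ray(W,(310,181.4)),ray(C,(351.9,252.9)),ray(D,(300,228.2))]))
b=tri([ray(W,(36.3,222.3)),ray(C,(274,234.2))]);print('bore',b)
print('ring2',onz(ray(W,(36,224)),.133),onz(ray(W,(64,199)),.133))
r=ctrl.masks_of('gauge_stand','wrist')[0]['pixels'];ys,xs=np.nonzero(r)
P=np.array([onz(ray(W,(x,y)),.042)[:2] for x,y in zip(xs,ys)])
print(cv2.minAreaRect((P*1000).astype(np.float32)))
print(row([g[0][0],g[0][1],.25],down(np.radians(41))))
```

```text
(array([ 0.4899, -0.054 ,  0.1157]), [np.float64(1.2138828825412602), np.float64(1.7607271958584367), np.float64(0.9970696045181963)])
foot stand (array([ 0.4957, -0.0498, -0.0022]), [np.float64(3.300552902936567), np.float64(2.5994401009845536), np.float64(1.5983533353845316)])
bore (array([0.475 , 0.1924, 0.1302]), [np.float64(0.8095159500451014), np.float64(0.8095159500450831)])
ring2 [0.4737 0.1903 0.133 ] [0.4964 0.1618 0.133 ]
((494.73529052734375, -52.03948211669922), (48.68669891357422, 90.66278839111328), 48.376590728759766)
[ 0.316 -0.296  1.996  0.001 -0.002 -6.845]
```

Request:
step_arm(
  plan=[
    [[0.05,-0.05,0.3,0,0,-1.1],[0.1,-0.1,0.6,0,0,-2.2],[0.15,-0.15,0.9,0,0,-3.3],[0.2,-0.2,1.2,0,0,-4.4],[0.25,-0.25,1.6,0,0,-5.5],[0.3,-0.3,2,0,0,-6.6],[0.3,-0.3,2,0,0,-7.5],[0.3,-0.3,2,0,0,-7.5]],
  ],
)

```text
time_s: 3.15
ee_pos: [0.4893, -0.0534, 0.2492]
eef_rot: [-3.141, 0.001, 0.789]
force: [0.7, 0.4, 0.6]
grip_width: 0.0939
grip_force: 0.0
```

```bash
python3 look.py w2 gauge gauge_grip gauge_stand bore
python3 - <<'E'
from h import *
import pickle
W=pickle.load(open('w2.pkl','rb'));W1=pickle.load(open('w1.pkl','rb'))
print(ctrl.get_obs()['ee_pos'],ctrl.get_obs()['eef_rot'])
for q,z in(('gauge_stand',.042),('gauge',.112)):
    r=ctrl.masks_of(q,'wrist')[0]['pixels'];ys,xs=np.nonzero(r);print(q,r.sum(),xs.min(),xs.max(),ys.min(),ys.max())
    P=np.array([onz(ray(W,(x,y)),z)[:2] for x,y in zip(xs,ys)])
    print(cv2.minAreaRect((P*1000).astype(np.float32)))
E
```

```text
gauge [(array([317.7, 203.1]), 0.74)]
gauge_grip [(array([319. , 226.1]), 0.98)]
gauge_stand [(array([319.2, 197.8]), 0.75)]
bore []
vel 0.1855002500907382
[ 0.4897 -0.0533  0.2501] [ 3.141  -0.0005  0.7829]
gauge_stand 2726 273 365 174 230
((495.0875244140625, -49.44673156738281), (51.731143951416016, 87.46334838867188), 48.3982048034668)
gauge 3278 288 351 196 251
((492.44146728515625, -51.98041534423828), (45.42934799194336, 50.04822540283203), 45.20078659057617)
```

View pics/w2.png

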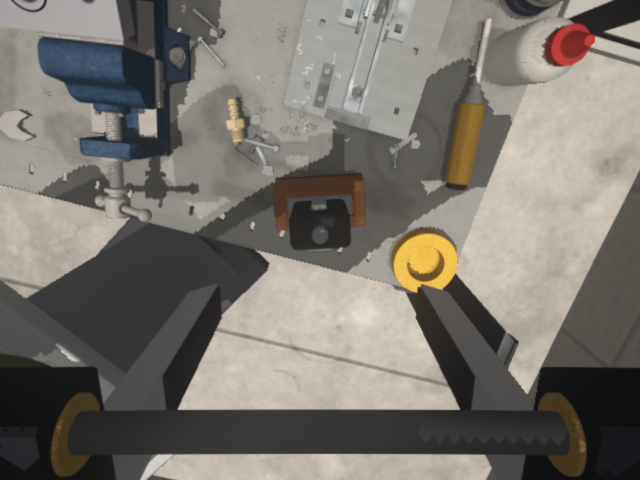

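The w2 view shows the gauge cap at (320,226) with the stand's rear edge running (276,178)–(361,175), about 2° past the present yaw. Next I refine this now the arm has settled.

```bash
python3 look.py w3 gauge_grip
python3 - <<'E'
from h import *
import pickle
W=pickle.load(open('w3.pkl','rb'));W1=pickle.load(open('w1.pkl','rb'));C=cam('scene');D=cam('side')
p=ctrl.place_of('gauge_grip','wrist')[0]['at'];print(ctrl.get_obs()['eef_rot'])
rs=[ray(W,p),ray(W1,(309.2,202.9)),ray(C,(358.7,204.8)),ray(D,(300.8,182.5))]
print(tri(rs),tri(rs[:2]),onz(rs[0],.114))
for q,z in(('gauge_stand',.042),('gauge',.102)):
    r=ctrl.masks_of(q,'wrist')[0]['pixels'];ys,xs=np.nonzero(r)
    for nm,f in(('top',np.min),('bot',np.max)):
        a,b=np.percentile(xs,[12,88]);P=[]
        for x in range(int(a),int(b)): P.append(onz(ray(W,(x,f(ys[xs==x]))),z)[:2])
        v=cv2.fitLine(np.array(P,np.float32),cv2.DIST_HUBER,0,1e-4,1e-4).ravel();print(q,nm,np.degrees(np.arctan2(v[1],v[0]))%180-90)
    a,b=np.percentile(ys,[20,80]);
    for nm,f in(('l',np.min),('r',np.max)):
        m=[f(xs[ys==y]) for y in range(int(a),int(b))];print(nm,np.median(m),np.polyfit(range(len(m)),m,1)[0])
E
```

```text
gauge_grip [(array([319. , 225.8]), 0.91)]
vel 0.00630263150326201
[ 3.1414 -0.0001  0.785 ]
(array([ 0.4904, -0.0534,  0.1156]), [np.float64(2.202174892562423), np.float64(0.6075720255506896), np.float64(2.554522940740708), np.float64(0.6387917030537398)]) (array([ 0.4906, -0.0527,  0.1124]), [np.float64(0.9946758329659963), np.float64(0.9946758329659908)]) [ 0.4919 -0.0523  0.114 ]
gauge_stand top 48.16246
gauge_stand bot 48.33255
l 274.0 0.01770451770451895
r 365.0 0.09829059829060073
gauge top 48.266174
gauge bot 47.75128
l 289.0 0.07001466275660345
r 350.0 -0.036473607038112144
```

Run:
```python
from h import *
print(row([.491,-.053,.095],down(np.radians(48.2))))
```

```text
[ 0.034  0.03   5.158  0.    -0.    -0.534]
```

Request:
step_arm(
  plan=[
    [[0.03,0.03,1,0,0,-0.53],[0.03,0.03,2,0,0,-0.53],[0.03,0.03,3,0,0,-0.53],[0.03,0.03,3.8,0,0,-0.53],[0.03,0.03,4.5,0,0,-0.53],[0.03,0.03,5,0,0,-0.53],[0.03,0.03,5.15,0,0,-0.53],[0.03,0.03,5.15,0,0,-0.53]],
  ],
)

```text
time_s: 4.42
ee_pos: [0.4905, -0.053, 0.0945]
eef_rot: [-3.14, 0.001, 0.841]
force: [0.5, 0.7, 0.3]
grip_width: 0.0937
grip_force: 0.0
```

Request:
step_arm(
  plan=[
    [[0,0,0,0,0,0],[0,0,0,0,0,0],[0,0,0,0,0,0],[0,0,0,0,0,0],[0,0,0,0,0,0],[0,0,0,0,0,0],[0,0,0,0,0,0],[0,0,0,0,0,0]],
  ],
  grip=0,
  squeeze=30,
)

```text
time_s: 5.08
ee_pos: [0.4909, -0.0531, 0.0953]
eef_rot: [3.142, -0.0, 0.841]
force: [-0.3, -0.1, 1.6]
grip_width: 0.0458
grip_force: 30.0
```

Request:
step_arm(
  plan=[
    [[0,0,-0.3,0,0,0],[0,0,-0.7,0,0,0],[0,0,-1.2,0,0,0],[0,0,-2,0,0,0],[0,0,-3,0,0,0],[0,0,-4,0,0,0],[0,0,-5.2,0,0,0],[0,0,-6.5,0,0,0]],
  ],
)

```text
time_s: 5.75
ee_pos: [0.49, -0.0529, 0.2917]
eef_rot: [-3.14, 0.001, 0.841]
force: [0.6, 0.1, -2.3]
grip_width: 0.046
grip_force: 30.0
```

Run:
```python
from h import *
o=ctrl.get_obs();print(o['ee_pos'],o['force'],o['grip_width'])
# views: bore at .475,.192,.131 ; want bore at left/right of gauge in wrist image
W=cam('wrist',o);yw=np.radians(48.2)
for p in ([.49,.08,.29],[.46,.10,.29],[.44,.14,.29],[.43,.19,.29],[.40,.16,.29]):
    o2=dict(o);o2['ee_pos']=np.array(p);o2['eef_rot']=[np.pi,0,yw];W=cam('wrist',o2)
    print(p,proj(W,[[.475,.192,.131],[.5,.163,.131]]).ravel(),proj(W,[np.array(p)-[0,0,.059]]),row(p,down(yw),o))
```

```text
[ 0.49   -0.0529  0.2917] [ 0.6438  0.0836 -2.3418] 0.045962672952894794
[0.49, 0.08, 0.29] [210.5676 132.25   258.3583 138.7274] [[317.8532 260.5071]] [ 3.302 -2.955  0.058 -0.013  0.008 -0.002]
[0.46, 0.1, 0.29] [254.941  125.7107 302.6448 132.1873] [[317.8532 260.5071]] [ 3.132 -4.145  0.06  -0.013  0.008 -0.002]
[0.44, 0.14, 0.29] [307.2685 146.9645 353.9953 153.1724] [[317.8532 260.5071]] [ 3.681 -5.53   0.062 -0.013  0.008 -0.002]
[0.43, 0.19, 0.29] [356.597  184.6646 401.9308 190.5148] [[317.8532 260.5071]] [ 4.701 -6.89   0.063 -0.013  0.008 -0.002]
[0.4, 0.16, 0.29] [361.0031 131.8409 408.0662 138.1144] [[317.8532 260.5071]] [ 3.289 -6.969  0.064 -0.013  0.008 -0.002]
```

Request:
step_arm(
  plan=[
    [[0.5,-0.7,0,0,0,0],[1.2,-1.5,0,0,0,0],[1.9,-2.5,0,0,0,0],[2.5,-3.4,0,0,0,0],[3,-3.9,0,0,0,0],[3.13,-4.15,0,0,0,0],[3.13,-4.15,0,0,0,0],[3.13,-4.15,0,0,0,0]],
  ],
)

```text
time_s: 6.42
ee_pos: [0.4606, 0.0994, 0.2904]
eef_rot: [3.141, 0.0, 0.842]
force: [1.2, -0.7, -1.8]
grip_width: 0.0458
grip_force: 30.0
```

```bash
python3 look.py v1 bore casting gauge gauge_grip
python3 - <<'E'
from h import *
o=ctrl.get_obs();print(row([.43,.19,.29],down(np.radians(48.2)),o))
E
```

```text
bore [(array([252.2, 126.9]), 0.94)]
casting [(array([264.9, 131.4]), 0.67)]
gauge [(array([314.6, 257.9]), 0.59)]
gauge_grip [(array([ 96.3, 145.5]), 0.54)]
vel 0.025612414794461906
[ 1.57  -2.791  0.006 -0.     0.002 -0.015]
```

View pics/v1.png

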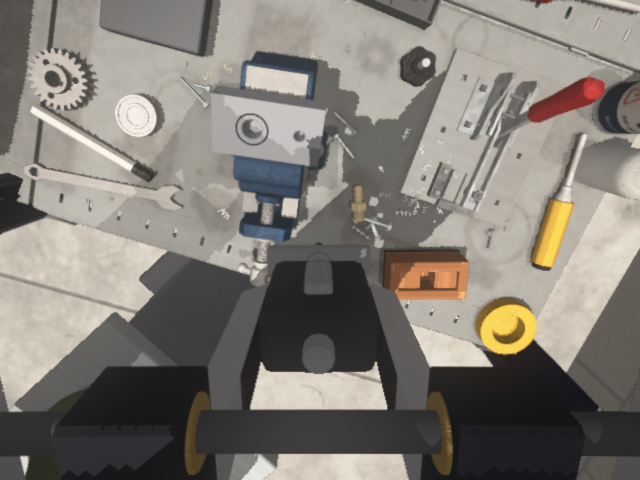

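The v1 view shows the ring at (252,128), the small bore at (299,134) and the held gauge straight in the fingers.

Request:
step_arm(
  plan=[
    [[0.3,-0.5,0,0,0,0],[0.6,-1.1,0,0,0,0],[0.9,-1.7,0,0,0,0],[1.3,-2.3,0,0,0,0],[1.57,-2.8,0,0,0,0],[1.57,-2.8,0,0,0,0],[1.57,-2.8,0,0,0,0],[1.57,-2.8,0,0,0,0]],
  ],
)

```text
time_s: 7.33
ee_pos: [0.4298, 0.1903, 0.2902]
eef_rot: [3.141, 0.0, 0.841]
force: [-0.0, 0.1, -2.5]
grip_width: 0.0458
grip_force: 30.0
```

```bash
python3 look.py v2 bore casting setting_top
cat > m.py <<'E'
from h import *
import pickle
from scipy.ndimage import label
c={};pts={}
for n,s in(('v1',(252,127)),('v2',(356,185))):
    W=pickle.load(open(n+'.pkl','rb'));im=cv2.imread(f'pics/{n}.png',0)
    x0,y0=s[0]-50,s[1]-28
    sub=im[y0:y0+56,x0:x0+130]
    big=cv2.resize(im[max(0,y0-20):y0+100,x0:x0+140],None,fx=5,fy=5,interpolation=cv2.INTER_CUBIC)
    cv2.imwrite(f'pics/{n}_c.png',big)
    pts[n]=W
a=[cv2.imread(f'pics/{n}_c.png') for n in('v1','v2')]
cv2.imwrite('pics/c12.png',cv2.resize(np.vstack(a),(560,600*len(a)//2)))
E
python3 m.py; python3 -c "
from h import *
C=[__import__('pickle').load(open(n+'.pkl','rb')) for n in('v1','v2')]
print(ctrl.get_obs()['ee_pos'],ctrl.get_obs()['eef_rot'],[proj(c,[[.475,.192,.131],[.498,.163,.131]]) for c in C])"
```

```text
bore [(array([353.9, 185.8]), 0.9)]
casting [(array([370.7, 193.2]), 0.74)]
setting_top [(array([242.4,  56.6]), 0.56), (array([487.5, 114.4]), 0.21)]
vel 0.010442339778143187
[0.4298 0.1903 0.2902] [3.1416 0.0001 0.8399] [array([[253.9203, 125.6308],
       [299.7472, 133.8417]]), array([[357.0122, 184.672 ],
       [400.4468, 192.0763]])]
```

View pics/c12.png

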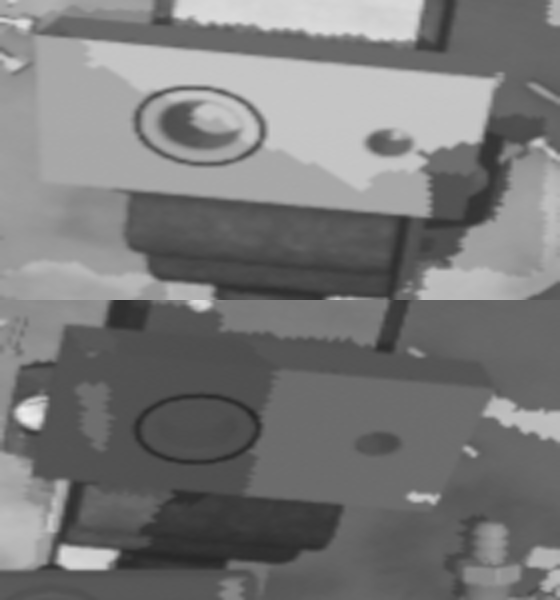

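The crops show the ring cleanly in both views: v1 at about (252,129), v2 at about (355,188). The small bores are at (299.5,135.8) and (400.5,194.2). An ellipse fit comes next.

```bash
cat > b.py <<'E'
from h import *
import pickle
from scipy.ndimage import map_coordinates
from scipy.optimize import least_squares
data=[]
for n,s,ab in(('v1',(252,129),(16.5,16)),('v2',(355.3,188.3),(15.5,14))):
    W=pickle.load(open(n+'.pkl','rb'));im=cv2.imread(f'pics/{n}.png',0).astype(float)
    s=np.array(s,float)
    for it in range(3):
        P=[]
        for t in np.linspace(0,2*np.pi,48,endpoint=False):
            f=np.linspace(.78,1.25,40);u=np.array([np.cos(t)*ab[0],np.sin(t)*ab[1]])
            q=s[:,None]+u[:,None]*f
            v=map_coordinates(im,[q[1],q[0]],order=1); 
            k=np.argmin(v); 
            if 0<k<39 and v[k]<np.median(v)-12: P.append(q[:,k])
        e=cv2.fitEllipse(np.array(P,np.float32)); s=np.array(e[0])
        ab=(e[1][1]/2,e[1][0]/2) if 45<e[2]<135 else (e[1][0]/2,e[1][1]/2)
    print(n,len(P),e); data.append((W,np.array(P)))
    b=s
    pickle.dump(data,open('ring.pkl','wb'))
# fit bore centre, yaw; circle dia 25, tilt 20deg
def frame(yaw,tilt=np.radians(20)):
    # casting x axis horizontally at yaw, z leans to -x
    h=np.array([np.cos(yaw),np.sin(yaw),0]);y=np.array([-np.sin(yaw),np.cos(yaw),0]);z=np.cos(tilt)*np.array([0,0,1])-np.sin(tilt)*h
    return np.c_[np.cross(y,z),y,z]
hole={0:(299.5,135.8),1:(400.5,194.2)}
def res(p):
    c=p[:3];R=frame(p[3]);r=[]
    for i,(W,P) in enumerate(data):
        for q in P:
            o,d=ray(W,q);n=R[:,2];X=o+d*(n@(c-o))/(n@d);r.append((np.linalg.norm(X-c)-.0125)*1000)
        r+=list((proj(W,c-.038*R[:,1])[0]-hole[i])*3)
    return r
def main():
    s=least_squares(res,[.475,.192,.131,np.radians(45)],loss='soft_l1')
    print(s.x[:3],np.degrees(s.x[3]),'rms',np.sqrt(np.mean(np.square(s.fun))),np.array(s.fun)[[-1,-2]])
    c=s.x[:3]
    C,D=cam('scene'),cam('side');print(proj(C,c),proj(D,c))
    print('face corners v1', proj(data[0][0],[c+frame(s.x[3])@[a,b-.012,0] for a in(-.024,.024) for b in(-.044,.044)]))
main()
E
python3 b.py
python3 - <<'E'
from h import *
import pickle
W=pickle.load(open('v2.pkl','rb'));C=cam('scene');D=cam('side')
rs=[ray(W,(242.4,56.6)),ray(C,(210.7,319.5)),ray(D,(320.1,365.5))]
print('granite',tri(rs),[onz(r,.028) for r in rs])
E
```

```text
v1 48 ((251.45277404785156, 128.94590759277344), (28.98412322998047, 32.778564453125), 127.1063232421875)
v2 48 ((354.86212158203125, 188.08392333984375), (26.40529441833496, 30.152189254760742), 84.27886199951172)
[0.4719 0.1911 0.133 ] 40.7738121905831 rms 0.25933929990907834 [-0.0997 -0.9518]
[[276.0848 233.2118]] [[315.7926 253.119 ]]
face corners v1 [[317.7206 165.8786]
 [212.2313 151.8815]
 [325.2821 109.0837]
 [209.8907  93.01  ]]
granite (array([0.4706, 0.3433, 0.0266]), [np.float64(3.582480009024225), np.float64(4.012145880530629), np.float64(5.892267985153782)]) [array([0.4691, 0.3463, 0.028 ]), array([0.4625, 0.3469, 0.028 ]), array([0.4745, 0.3388, 0.028 ])]
```

Run:
```python
from h import *
import pickle
W=cam('wrist');o=ctrl.get_obs();im=ctrl.camera('wrist')
for cn,c in(('wrist',W),('side',cam('side'))):
    r=ctrl.masks_of('setting_block',cn)
    print([x['confidence'] for x in r]);r=r[0]['pixels'];ys,xs=np.nonzero(r);print(xs.min(),xs.max(),ys.min(),ys.max())
    P=np.array([onz(ray(c,(x,y)),.028)[:2] for x,y in zip(xs,ys)])
    print(cv2.minAreaRect((P*1000).astype(np.float32)))
print(row([.468,.345,.27],down(np.radians(48.2)),o))
for p in ([.43,.30,.27],[.42,.27,.29]):
    o2=dict(o);o2['ee_pos']=np.array(p);W=cam('wrist',o2);print(proj(W,[[.468,.345,.028]]),row(p,down(np.radians(48.2)),o))
```

```text
[0.69]
191 299 6 104
((470.56072998046875, 344.75537109375), (70.39154815673828, 100.05604553222656), 34.67668533325195)
[0.78]
287 358 340 411
((472.2982482910156, 352.4364013671875), (77.69544219970703, 108.53955078125), 33.53838348388672)
[ 4.69  -2.492  0.672  0.     0.001 -0.012]
[[316.1579 144.6937]] [ 2.727 -2.434  0.673  0.     0.001 -0.012]
[[304.001  114.5932]] [ 1.76  -2.015  0.006  0.     0.001 -0.012]
```

Run:
```python
from h import *
o=ctrl.get_obs();print(o['ee_pos'],o['force'],row([.4705,.345,.13],down(np.radians(35)),o))
W=cam('wrist',o);R=rpy(o['eef_rot']);im=ctrl.camera('wrist');cv2.imwrite('pics/v3.png',im[:,:,::-1])
for dx in(-.002,0,.002): print(dx,proj(W,[o['ee_pos']+R@[dx+x,y,z] for x,y,z in((.009,-.031,.0593),(.009,.031,.0593),(.009,-.031,.0513),(-.009,-.031,.0513),(.009,0,.0593))]).round(1).tolist())
g=cv2.cvtColor(im,cv2.COLOR_RGB2GRAY)
cv2.imwrite('pics/v3c.png',cv2.resize(im[215:315,250:390,::-1],None,fx=5,fy=5,interpolation=cv2.INTER_CUBIC))
for c in(280,285,290,345,350,355): print(c,g[225:275,c].tolist())
```

```text
[0.4296 0.1907 0.2902] [ 0.4364 -0.7602 -2.6347] [ 4.741 -2.416  5.34   0.     0.     2.193]
-0.002 [[267.4, 249.6], [368.2, 249.6], [265.8, 253.8], [267.0, 281.8], [317.8, 249.6]]
0 [[267.3, 246.5], [368.3, 246.5], [265.7, 250.6], [266.8, 278.8], [317.8, 246.5]]
0.002 [[267.2, 243.4], [368.5, 243.4], [265.6, 247.4], [266.7, 275.7], [317.8, 243.4]]
280 [183, 177, 171, 167, 163, 161, 162, 161, 161, 161, 161, 162, 163, 164, 165, 166, 166, 166, 166, 152, 107, 88, 87, 90, 92, 91, 93, 93, 93, 93, 94, 92, 91, 91, 93, 92, 84, 61, 47, 47, 45, 46, 46, 44, 45, 45, 45, 45, 43, 43]
285 [185, 183, 179, 173, 170, 168, 167, 169, 170, 169, 169, 167, 166, 162, 162, 163, 166, 166, 163, 147, 105, 88, 86, 90, 92, 91, 92, 93, 93, 93, 93, 92, 92, 92, 91, 82, 56, 46, 45, 45, 45, 45, 44, 44, 44, 43, 43, 44, 44, 42]
290 [184, 181, 178, 175, 173, 171, 171, 171, 171, 169, 170, 171, 172, 171, 170, 169, 168, 166, 163, 147, 104, 87, 86, 89, 91, 92, 91, 93, 93, 93, 93, 92, 92, 91, 91, 82, 56, 45, 44, 45, 43, 45, 44, 43, 43, 42, 43, 43, 43, 42]
345 [62, 58, 57, 56, 54, 52, 50, 52, 54, 52, 51, 51, 47, 42, 42, 44, 50, 53, 57, 65, 80, 81, 83, 86, 88, 88, 89, 89, 90, 89, 89, 88, 88, 88, 87, 76, 44, 36, 37, 36, 36, 37, 36, 35, 36, 35, 36, 35, 35, 36]
350 [62, 59, 58, 57, 56, 52, 51, 52, 52, 51, 50, 50, 49, 44, 42, 41, 45, 52, 57, 67, 80, 81, 83, 86, 88, 89, 88, 88, 89, 89, 88, 88, 88, 89, 87, 77, 43, 37, 36, 37, 35, 35, 36, 36, 36, 36, 34, 36, 35, 35]
355 [63, 63, 60, 56, 53, 54, 51, 49, 47, 50, 51, 52, 51, 47, 44, 41, 41, 43, 51, 63, 78, 81, 83, 87, 88, 88, 88, 88, 88, 89, 89, 88, 87, 88, 87, 79, 55, 39, 37, 36, 37, 34, 36, 36, 35, 35, 35, 35, 35, 35]
```

View pics/v3c.png

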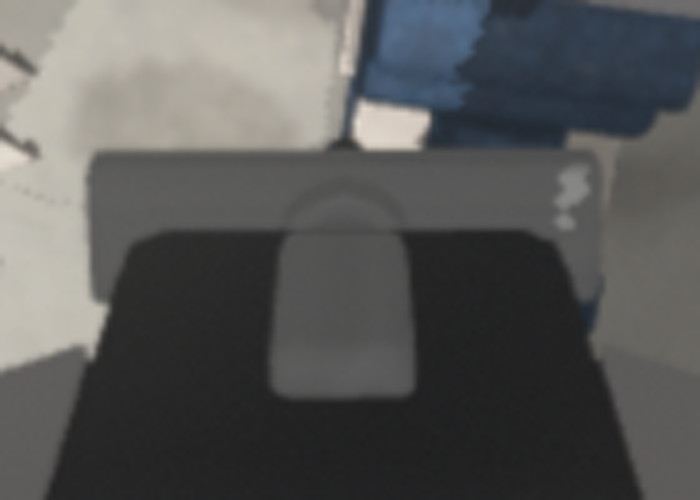

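The foot edge is level at row 244.8, so the gauge sits about +1 mm along tool x in the fingers and is otherwise straight. Now to the granite.

Request:
step_arm(
  plan=[
    [[0.7,-0.4,0,0,0,0.4],[1.6,-0.8,0,0,0,0.8],[2.6,-1.3,0.1,0,0,1.2],[3.6,-1.8,0.6,0,0,1.6],[4.4,-2.3,1.4,0,0,2],[4.7,-2.4,2.4,0,0,2.2],[4.71,-2.42,3.5,0,0,2.2],[4.71,-2.42,4.3,0,0,2.2]],
  ],
  squeeze=40,
)

```text
time_s: 8.4
ee_pos: [0.4688, 0.345, 0.158]
eef_rot: [-3.141, 0.003, 0.612]
force: [0.1, -0.3, -3.6]
grip_width: 0.0459
grip_force: 40.0
```

```bash
python3 look.py g1 setting_top
python3 - <<'E'
from h import *
W=cam('wrist')
r=ctrl.masks_of('setting_block','wrist')[0]['pixels'];ys,xs=np.nonzero(r);print(r.sum(),xs.min(),xs.max(),ys.min(),ys.max())
P=np.array([onz(ray(W,(x,y)),.028)[:2] for x,y in zip(xs,ys)]);print(cv2.minAreaRect((P*1000).astype(np.float32)))
o=ctrl.get_obs();R=rpy(o['eef_rot'])
c=np.array([.4705,.345]);print('corners pred',proj(W,[[*(c+np.array([[np.cos(.608),-np.sin(.608)],[np.sin(.608),np.cos(.608)]])@[a,b]),.028] for a in(-.035,.035) for b in(-.049,.049)]))
print(o['ee_pos'],o['force'],row(np.r_[c,.1]-R@[.001,.0004,0],down(np.radians(35)),o))
E
```

```text
setting_top [(array([318.3, 233.3]), 0.84)]
vel 0.5629166998003676
8481 255 381 180 269
((470.19879150390625, 345.7685852050781), (71.86936950683594, 97.29582214355469), 34.96519088745117)
corners pred [[379.0817 268.273 ]
 [257.6028 268.015 ]
 [383.4048 181.6045]
 [253.7023 181.314 ]]
[0.4692 0.3444 0.1603] [-0.0357  0.6077 -1.3109] [ 0.022 -0.005  2.009 -0.001  0.029 -0.002]
```

View pics/g1.png

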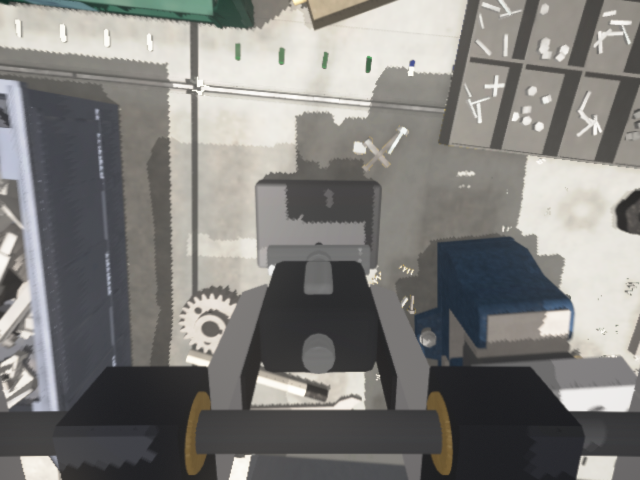

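The view shows the granite's outline (255–381, 180–269), as predicted, with the foot centred over it. I descend.

Request:
step_arm(
  plan=[
    [[0.02,0,0.4,0,0.03,0],[0.02,0,0.8,0,0.03,0],[0.02,0,1.1,0,0.03,0],[0.02,0,1.3,0,0.03,0],[0.02,0,1.5,0,0.03,0],[0.02,0,1.7,0,0.03,0],[0.02,0,1.9,0,0.03,0],[0.02,0,2.1,0,0.03,0]],
  ],
)

```text
time_s: 9.22
ee_pos: [0.4703, 0.3452, 0.0981]
eef_rot: [3.142, -0.004, 0.611]
force: [-0.7, -0.6, -0.2]
grip_width: 0.046
grip_force: 40.0
```

Run:
```python
from h import *
o=ctrl.get_obs();print(o['ee_pos'],o['eef_rot'],o['force'],row(np.r_[.4703,.3452,.0873]-down(np.radians(35))@[.001,.0004,0],down(np.radians(35)),o))
```

```text
[0.4703 0.3452 0.0981] [ 3.1415 -0.0039  0.6106] [-0.6772 -0.6333 -0.1826] [-0.034 -0.014  0.359  0.    -0.037 -0.002]
```

Request:
step_arm(
  plan=[
    [[-0.02,-0.01,0.06,0,-0.03,0],[-0.03,-0.01,0.12,0,-0.03,0],[-0.03,-0.01,0.17,0,-0.03,0],[-0.03,-0.01,0.21,0,-0.03,0],[-0.03,-0.01,0.24,0,-0.03,0],[-0.03,-0.01,0.27,0,-0.03,0],[-0.03,-0.01,0.29,0,-0.03,0],[-0.03,-0.01,0.31,0,-0.03,0]],
  ],
)

```text
time_s: 9.88
ee_pos: [0.4693, 0.3449, 0.089]
eef_rot: [-3.142, -0.0, 0.611]
force: [0.3, -0.2, -1.2]
grip_width: 0.0457
grip_force: 40.0
```

Request:
step_arm(
  plan=[
    [[0,0,0.01,0,0,0],[0,0,0.02,0,0,0],[0,0,0.03,0,0,0],[0,0,0.04,0,0,0]],
  ],
)

```text
time_s: 10.22
ee_pos: [0.4692, 0.3448, 0.0877]
eef_rot: [-3.142, -0.0, 0.611]
force: [1.3, 1.0, -0.3]
grip_width: 0.0455
grip_force: 40.0
```

Request:
step_arm(
  plan=[
    [[0,0,0.01,0,0,0],[0,0,0.02,0,0,0],[0,0,0.02,0,0,0]],
  ],
)

```text
time_s: 10.47
ee_pos: [0.4693, 0.3449, 0.0873]
eef_rot: [-3.142, -0.0, 0.611]
force: [1.1, -0.7, 1.9]
grip_width: 0.0459
grip_force: 40.0
```

Request:
step_arm(
  plan=[
    [[0,0,0.01,0,0,0],[0,0,0.02,0,0,0],[0,0,0.02,0,0,0]],
  ],
)

```text
time_s: 10.72
ee_pos: [0.4693, 0.3449, 0.0873]
eef_rot: [-3.142, -0.001, 0.611]
force: [-1.1, -2.2, 8.2]
grip_width: 0.0456
grip_force: 40.0
```

Request:
step_arm(
  plan=[
    [[0,0,0,0,0,0],[0,0,0,0,0,0],[0,0,0,0,0,0],[0,0,0,0,0,0],[0,0,0,0,0,0],[0,0,0,0,0,0],[0,0,0,0,0,0],[0,0,0,0,0,0]],
  ],
)

```text
time_s: 11.38
ee_pos: [0.4693, 0.3449, 0.0873]
eef_rot: [3.142, -0.001, 0.611]
force: [-1.6, -2.4, 8.6]
grip_width: 0.0455
grip_force: 40.0
```

Request:
step_arm(
  plan=[
    [[0,0,0,0,0,0],[0,0,0,0,0,0],[0,0,0,0,0,0],[0,0,0,0,0,0],[0,0,0,0,0,0],[0,0,0,0,0,0],[0,0,0,0,0,0],[0,0,0,0,0,0]],
  ],
)

```text
time_s: 12.05
ee_pos: [0.4693, 0.3449, 0.0873]
eef_rot: [-3.142, -0.001, 0.611]
force: [-1.5, -1.1, 8.7]
grip_width: 0.0456
grip_force: 40.0
```

Zero is proven: the foot sat at z = 0.028 with about 10 N for over 1.3 s. I lift off.

Request:
step_arm(
  plan=[
    [[0,0,-0.1,0,0,0],[0,0,-0.3,0,0,0],[0,0,-0.7,0,0,0],[0,0,-1.5,0,0,0],[0,0,-2.7,0,0,0],[0,0,-4,0,0,0],[0,0,-5.3,0,0,0],[0,0,-6.7,0,0,0]],
  ],
)

```text
time_s: 12.72
ee_pos: [0.4684, 0.3444, 0.2894]
eef_rot: [-3.141, 0.001, 0.611]
force: [1.8, 1.4, -2.1]
grip_width: 0.0457
grip_force: 40.0
```

```bash
cat > t.py <<'E'
from h import *
import sys
B=np.array([.4719,.1911,.133]);yaw=np.radians(40.8);a=np.radians(20)
h=np.array([np.cos(yaw),np.sin(yaw),0]);y=np.array([-np.sin(yaw),np.cos(yaw),0]);n=np.cos(a)*np.array([0,0,1])-np.sin(a)*h
F=np.c_[np.cross(y,n),y,n];R=np.c_[F[:,0],-y,-n];off=np.array([.001,.0004,.0593])
o=ctrl.get_obs()
Ro=rpy(o['eef_rot']);print('foot in casting mm',(F.T@(o['ee_pos']+Ro@off-B)*1e3),'tilt err deg',np.degrees(Rn.from_matrix(R.T@Ro).as_rotvec()))
print('force n',o['force']@n,o['force'],'vel',np.abs(o['joint_vel']).max())
for q in map(float,sys.argv[1:]): print(q,row(B+n*q-R@off,R,o))
E
python3 t.py .07 .03; python3 -c "from h import *;print(ctrl.get_obs()['qpos'])"
```

```text
foot in casting mm [125.6271 117.8557  57.5688] tilt err deg [ -1.0033 -20.0511   5.7459]
force n -2.718885339781295 [ 1.7711  1.3914 -2.0745] vel 1.0631353478170582
0.07 [-4.331  4.392  1.178  0.167  3.342 -0.958]
0.03 [-3.876  4.346  2.431  0.167  3.342 -0.958]
[0.571  0.3254 1.2952 0.0001 1.5222 1.531 ]
```

Request:
step_arm(
  plan=[
    [[-0.5,0.5,0,0,0.4,-0.1],[-1.2,1.2,0,0,0.9,-0.3],[-2,2,0,0.1,1.5,-0.5],[-2.8,2.8,0.2,0.1,2.1,-0.6],[-3.5,3.5,0.5,0.15,2.7,-0.8],[-4.1,4.1,0.9,0.17,3.2,-0.96],[-4.33,4.39,1.1,0.17,3.34,-0.96],[-4.33,4.39,1.18,0.17,3.34,-0.96]],
  ],
)

```text
time_s: 13.38
ee_pos: [0.4371, 0.1602, 0.2515]
eef_rot: [-3.141, -0.35, 0.71]
force: [-0.1, -0.2, -3.4]
grip_width: 0.0458
grip_force: 40.0
```

```bash
python3 look.py p1 bore; python3 look.py p2 bore;python3 t.py .07 .03
```

```text
bore [(array([316.1, 226.4]), 0.62)]
vel 0.07704007085623965
bore [(array([320.1, 228.6]), 0.82)]
vel 0.03273295698120531
foot in casting mm [ 0.9326  0.2512 67.8508] tilt err deg [ 0.0161  0.0557 -0.0466]
force n -2.657595137606278 [ 0.722   0.3265 -2.5516] vel 0.008885383891960249
0.07 [-0.029  0.008 -0.072 -0.003 -0.009  0.008]
0.03 [-0.03   0.008  1.262 -0.003 -0.009  0.008]
```

View pics/p2.png

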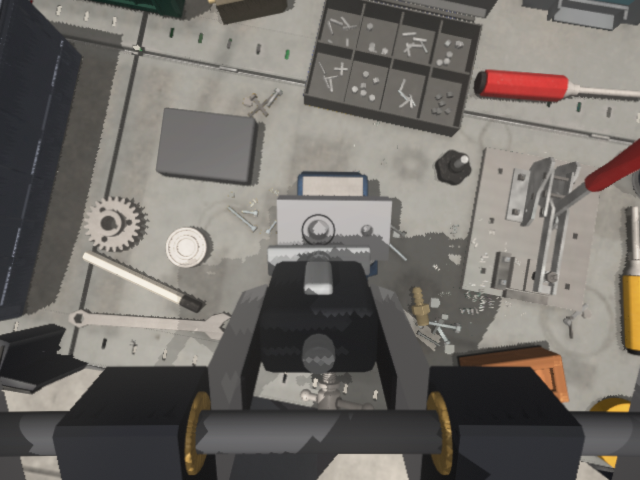

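The ring is visible at (319,229), ahead of the foot, with the face edges level in the image. I compare it with the prediction.

```bash
cat > r.py <<'E'
from t import *
import pickle,sys
from scipy.ndimage import map_coordinates
W=pickle.load(open('p2.pkl','rb'));im=cv2.imread('pics/p2.png',0).astype(float)
th=np.linspace(0,2*np.pi,72,endpoint=False);D=np.c_[np.cos(th),np.sin(th),0*th]@F.T
c=B.copy();rr=np.linspace(.0105,.0145,41)
for it in range(4):
    P=[]
    for d in D:
        q=proj(W,c+rr[:,None]*d);v=map_coordinates(im,[q[:,1],q[:,0]],order=1);k=v.argmin()
        if 2<k<38 and v[k]<np.median(v)-15: P.append(F.T@(c+rr[k]*d-c))
    P=np.array(P);A=np.c_[2*P[:,:2],np.ones(len(P))];s=np.linalg.lstsq(A,(P[:,:2]**2).sum(1),rcond=None)[0]
    c=c+F[:,:2]@s[:2]
print(len(P),'diameter mm',2e3*np.sqrt(s[2]+s[0]**2+s[1]**2),'ring offset from B in casting mm',F.T@(c-B)*1e3,'px',proj(W,c))
print('small bore pred',proj(W,c-.038*y))
sub=im[215:245,350:385].astype(np.uint8);print('corners',proj(W,[c+F@[i,j-.012,0] for i in(-.024,.024) for j in(-.044,.044)]).round(1).tolist())
i0=int(proj(W,c+F@[.024,0,0])[0,1])
for col in(285,300,340,380): g=np.diff(im[i0-8:i0+9,col]);print(col,i0-8+g.argmax()+.5)
for col in(275,285,295,345,355,362): g=np.diff(im[238:256,col]);print('foot',col,238+g.argmax()+.5,238+g.argmin()+.5)
print('foot edge pred',proj(W,[o['ee_pos']+Ro@[.009+.001,yy,.0593] for yy in(-.0306,.0314)]))
E
python3 r.py
```

```text
foot in casting mm [ 0.9326  0.2512 67.8508] tilt err deg [ 0.0161  0.0557 -0.0466]
force n -2.657595137606278 [ 0.722   0.3265 -2.5516] vel 0.008885383891960249
65 diameter mm 24.967282879798955 ring offset from B in casting mm [ 0.1151  0.0767 -0.    ] px [[317.9032 229.9708]]
small bore pred [[366.6416 229.8939]]
corners [[388.3, 259.0], [277.8, 259.1], [391.3, 199.4], [275.9, 199.6]]
285 199.5
300 199.5
340 200.5
380 200.5
foot 275 247.5 244.5
foot 285 247.5 244.5
foot 295 247.5 244.5
foot 345 247.5 248.5
foot 355 247.5 252.5
foot 362 247.5 251.5
foot edge pred [[266.9847 243.5467]
 [368.1132 243.307 ]]
```

Request:
step_arm(
  plan=[
    [[-0.02,0.01,0.2,0,-0.01,0.01],[-0.03,0.01,0.45,0,-0.01,0.01],[-0.03,0.01,0.7,0,-0.01,0.01],[-0.03,0.01,0.9,0,-0.01,0.01],[-0.03,0.01,1.05,0,-0.01,0.01],[-0.03,0.01,1.15,0,-0.01,0.01],[-0.03,0.01,1.2,0,-0.01,0.01],[-0.03,0.01,1.26,0,-0.01,0.01]],
  ],
)

```text
time_s: 14.25
ee_pos: [0.4478, 0.1702, 0.2159]
eef_rot: [-3.141, -0.349, 0.711]
force: [0.3, -0.5, -3.0]
grip_width: 0.0461
grip_force: 40.0
```

```bash
python3 -c "
import h;h.ctrl.camera('wrist')"; python3 t.py .01 0
```

```text
foot in casting mm [-0.7936 -0.4222 29.3194] tilt err deg [ 0.009  -0.0115  0.0533]
force n -3.48885483422592 [-0.9594  0.9052 -3.7618] vel 0.009517659737747371
0.01 [ 0.026 -0.014  0.644 -0.001  0.002 -0.009]
0.0 [ 0.026 -0.014  0.977 -0.001  0.002 -0.009]
```

Request:
step_arm(
  plan=[
    [[0.01,-0.01,0.09,0,0,0],[0.02,-0.01,0.19,0,0,0],[0.02,-0.01,0.29,0,0,0],[0.02,-0.01,0.39,0,0,0],[0.02,-0.01,0.49,0,0,0],[0.02,-0.01,0.58,0,0,0],[0.02,-0.01,0.66,0,0,0],[0.02,-0.01,0.73,0,0,0]],
  ],
)

```text
time_s: 14.97
ee_pos: [0.4536, 0.1757, 0.1954]
eef_rot: [-3.141, -0.349, 0.711]
force: [-1.2, -0.6, -2.1]
grip_width: 0.0457
grip_force: 40.0
```

```bash
python3 -c "
import h;h.ctrl.camera('wrist')"; python3 t.py 0;python3 t.py
```

```text
foot in casting mm [-0.2763 -0.0944  7.2334] tilt err deg [ 0.0137 -0.0189  0.0565]
force n -2.261925887938778 [-0.3012 -0.2556 -2.5509] vel 0.009220813196399951
0.0 [ 0.009 -0.004  0.241 -0.002  0.003 -0.009]
foot in casting mm [-0.2763 -0.0944  7.2334] tilt err deg [ 0.0137 -0.0189  0.0565]
force n -2.261925887938778 [-0.3012 -0.2556 -2.5509] vel 0.009220813196399951
```

Request:
step_arm(
  plan=[
    [[0.01,0,0.04,0,0,0],[0.01,0,0.08,0,0,0],[0.01,0,0.11,0,0,0],[0.01,0,0.14,0,0,0],[0.01,0,0.165,0,0,0],[0.01,0,0.19,0,0,0],[0.01,0,0.21,0,0,0],[0.01,0,0.22,0,0,0]],
  ],
)

```text
time_s: 15.68
ee_pos: [0.4555, 0.1773, 0.1894]
eef_rot: [-3.141, -0.349, 0.711]
force: [-1.8, -0.8, -0.8]
grip_width: 0.0459
grip_force: 40.0
```

Request:
step_arm(
  plan=[
    [[0,0,0.01,0,0,0],[0,0,0.02,0,0,0],[0,0,0.03,0,0,0],[0,0,0.03,0,0,0]],
  ],
)

```text
time_s: 16.02
ee_pos: [0.4557, 0.1775, 0.1886]
eef_rot: [-3.141, -0.349, 0.711]
force: [-1.2, -0.1, -1.3]
grip_width: 0.046
grip_force: 40.0
```

```bash
python3 t.py 0
```

```text
foot in casting mm [ 0.1431 -0.119   0.2026] tilt err deg [ 0.0045 -0.0026  0.0485]
force n -0.8699024032892199 [-1.1622 -0.1421 -1.2797] vel 0.001507268200840048
0.0 [-0.005 -0.004  0.007 -0.001  0.    -0.008]
```

Request:
step_arm(
  plan=[
    [[0,0,0.01,0,0,0],[0,0,0.02,0,0,0],[0,0,0.02,0,0,0]],
  ],
)

```text
time_s: 16.27
ee_pos: [0.4558, 0.1776, 0.1884]
eef_rot: [-3.141, -0.349, 0.711]
force: [-4.3, -2.5, 3.6]
grip_width: 0.0456
grip_force: 40.0
```

```bash
python3 t.py 0
```

```text
foot in casting mm [ 0.2461 -0.1464 -0.0399] tilt err deg [-0.0015  0.0053  0.0437]
force n 5.090749817860809 [-4.3447 -2.467   3.6337] vel 0.001666446097573268
0.0 [-0.008 -0.005 -0.001  0.    -0.001 -0.007]
```

Request:
step_arm(
  plan=[
    [[0,0,0.005,0,0,0],[0,0,0.01,0,0,0],[0,0,0.01,0,0,0],[0,0,0.01,0,0,0]],
  ],
)

```text
time_s: 16.6
ee_pos: [0.4559, 0.1776, 0.1884]
eef_rot: [-3.141, -0.349, 0.711]
force: [-7.6, -3.9, 7.8]
grip_width: 0.0457
grip_force: 40.0
```

```bash
python3 look.py f1 gauge; python3 t.py 0; python3 -c "
import cv2;i=cv2.imread('pics/f1.png')[160:400,200:440];cv2.imwrite('pics/f1c.png',cv2.resize(i,(600,600),interpolation=cv2.INTER_CUBIC))"
```

```text
gauge [(array([318.2, 256.5]), 0.79)]
vel 0.0009271508758353506
foot in casting mm [ 0.3116 -0.1419 -0.0739] tilt err deg [-0.0053  0.0133  0.038 ]
force n 10.258824041622738 [-8.1838 -4.034   7.703 ] vel 0.002227688767607478
0.0 [-0.01  -0.005 -0.002  0.001 -0.002 -0.006]
```

View pics/f1c.png

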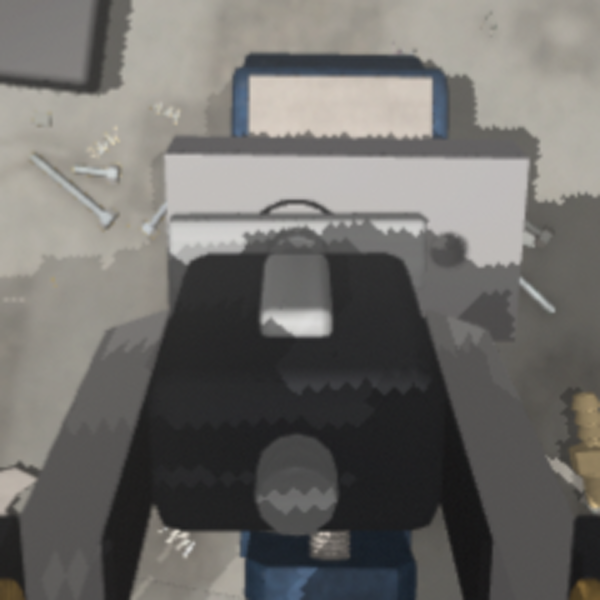

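The foot lies flat and centred on the ring: the arc shows evenly ahead of the foot at about (297,205) in the crop. I relieve a little side drag and ease the push slightly.

Request:
step_arm(
  plan=[
    [[-0.005,0,-0.003,0,0,0],[-0.01,0,-0.006,0,0,0],[-0.01,0,-0.006,0,0,0],[-0.01,0,-0.006,0,0,0],[-0.01,0,-0.006,0,0,0],[-0.01,0,-0.006,0,0,0]],
  ],
)

```text
time_s: 17.2
ee_pos: [0.4558, 0.1775, 0.1884]
eef_rot: [-3.141, -0.35, 0.711]
force: [-4.7, -1.8, 6.0]
grip_width: 0.0458
grip_force: 40.0
```

```bash
cat >> t.py <<'E'
print('in-plane',F.T@o['force'],'moment',o['moment'],o['grip_width'])
E
python3 t.py
```

```text
foot in casting mm [ 0.2237 -0.1528 -0.0442] tilt err deg [-0.0069  0.04    0.0433]
force n 7.2857539870684995 [-4.694  -1.7925  6.0337] vel 0.0019680311334641857
in-plane [-2.376   1.7102  7.2858] moment [-0.3091  0.8604  0.1176] 0.04580850255339465
```

Request:
step_arm(
  plan=[
    [[0,0,0.004,0,0,0],[0,0,0.004,0,0,0],[0,0,0.004,0,0,0],[0,0,0.004,0,0,0],[0,0,0.004,0,0,0],[0,0,0.004,0,0,0],[0,0,0.004,0,0,0],[0,0,0.004,0,0,0]],
  ],
)

```text
time_s: 17.87
ee_pos: [0.4558, 0.1776, 0.1884]
eef_rot: [-3.141, -0.35, 0.711]
force: [-6.7, -2.2, 7.7]
grip_width: 0.0461
grip_force: 40.0
```

```bash
python3 t.py && python3 -c "
from station import ctrl;print(ctrl.hand_in())"
```

```text
foot in casting mm [ 0.2414 -0.1474 -0.0716] tilt err deg [-0.0076  0.0402  0.0397]
force n 9.483515703392698 [-6.7293 -2.1749  7.7208] vel 0.0013514327661565374
in-plane [-3.4816  2.7507  9.4835] moment [-0.4122  1.0446  0.0744] 0.04605537822069405
the job is handed in; nothing more can be done
None
```

I proved the gauge's zero on the granite flat, then set the gauge on the ringed bore, flat and within about 0.5 mm of centre, pressing at about 10 N. It was still gripped there when I handed the job in at about 18 s; no verdict was shown.

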